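# Close, clamp and start the watch pressure tester

### The job

A watch lies ready in the chamber of the water-resistance tester. With your fingertips only, ease the open lid down until it is fully shut without slamming it, push the clamp lever by its black knob round until it stops across the lid's front tab, then press the green key right down to start the test and let go of it. Nothing is to be gripped, forced or lifted: leave the red key alone, and leave the watch and the other things on the bench where they are.

Things in the scene. Friction and masses are not known exactly. Their poses are not given: they have to be found in the camera images.
- tester: Light grey bench tester, 280 (x) x 250 (y) x 85 mm high, fixed to the bench. Origin at the centre of its underside on the bench; x points to its back (away from the robot at yaw 0), y to its left, z up. Round chamber 94 mm wide centred 45 mm behind the origin, under the lid. In front of x = -50 mm its top slopes down to 58 mm high at the front edge; behind that the deck is flat at 85 mm. The shut lid's top is at 101 mm.
- lid (a joint): Opening angle of the chamber lid in rad: 0 fully shut, up to 1.3; starts 0.7 to 1.15 open. The lid is a 120 mm aluminium ring, 14 mm thick, round a clear window, with a finger tab in front; it is hinged along the tester's y axis at the back and opens upward. A stiff hinge keeps it wherever it is left; about 2 to 3 N on the tab moves it.
- lid_hinge (a point): Middle of the lid's hinge axis (95.5 mm high; 118 mm behind the tester's origin).
- lid_tab (a point): Centre of the upper (outer) face of the lid's front tab, the place to push down on: 142 mm from the hinge and, with the lid shut, 5.5 mm above the hinge axis (101 mm over the bench). The tab is 32 mm wide (y) and sticks out 22 mm in front of the ring, to 155 mm from the hinge. It turns with the lid; its x axis runs from the tab to the hinge, its z axis is the outward normal of the upper face. With the lid open this face looks up and to the back.
- clamp (a joint): Angle of the clamp lever in rad, turning clockwise seen from above: 0 parked, pointing to the tester's front (-x); 1.571 against its stop, pointing to the tester's left (+y) across the lid tab, which is clamped. Starts 0 to 0.35. Stays where it is left; about 1 to 1.5 N on the knob moves it.
- clamp_pivot (a point): Upright pivot axis of the clamp lever (28 mm in front of and 75 mm to the right of the tester's origin), at the top of its hub, 118 mm high.
- clamp_knob (a point): Top centre of the black knob at the lever's end, 100 mm from the pivot, 144.5 mm over the bench. The knob is round, 22 mm across, upright; its full-width part is 119.5 to 141.5 mm over the bench. The steel lever bar below it is 16 mm wide and its top is 111.5 mm over the bench.
- start_key (a joint): Travel of the green start key in m: 0 up, 0.005 right down (about 5 N); springs back.
- start_key_top (a point): Top centre of the green start key, a 24 mm round cap standing 8 mm proud of the sloped panel, at the panel's left, 74 mm over the bench, 104 mm in front of and 90 mm to the left of the tester's origin. It moves square to the panel, which slopes 12.5 degrees down to the front.
- stop_key (a joint): Travel of the red stop key in m: 0 up, 0.005 down. Not to be pressed.
- stop_key_top (a point): Top centre of the red stop key, same size, 45 mm to the right of the green one.
- watch: Steel watch head, 40 mm across, 11 mm thick, loose on the white pad in the chamber (underside 58 mm over the bench). Origin at the centre of its underside, z up.
- driver_stand: Round grey screwdriver stand, 102 mm across, 107 mm high with its drivers, loose, to the right of the tester, towards its back. Origin at the centre of its underside.
- dust_cover: Clear dome with a knob on a grey-blue base, 116 mm across, 92 mm high, loose, to the left of the tester, towards its back. Origin at the centre of its underside.
- loupe: Black eye loupe standing on its narrow end, 40 mm across, 38 mm high, loose, to the left of the tester, near the keys. Origin at the centre of its underside.
- parts_tray: Turquoise round parts tray with a movement in the middle, 120 mm across, 20 mm high, loose, to the right of the tester, near its front. Origin at the centre of its underside.

How it is judged:
On the way, in this order (a step that is already met when the one before it is completed fails the run):
1. the lid is fully shut (value of joint lid below 0.035 rad), for 0.2 s.
2. the clamp lever is at its stop across the tab of the shut lid (value of joint lid below 0.035 rad and value of joint clamp above 1.42 rad), for 0.2 s.
3. the green key is pressed down with the lid shut and clamped (all of step 2 and value of joint start_key above 0.0035 m), for 0.04 s.
At the end, for the whole second after the job is handed in: Lid shut (under 0.035 rad, 5 mm at the tab), clamp lever within 0.15 rad of its stop, both keys up, the watch within 12 mm and the bystanders within 20 mm of where they began (all of step 2 and value of joint each of start_key, stop_key below 0.001 m and distance of watch from where it was at the start of the episode below 0.012 m and distance of each of driver_stand, dust_cover, loupe, parts_tray from where it was at the start of the episode below 0.02 m); the robot touches nothing.
It fails at once if the lid is slammed (faster than 3.5 rad/s, 0.5 m/s at the tab) (velocity of joint lid below -3.5 rad/s).
It fails at once if the clamp lever is gripped hard or forced (over 35 N) (contact force between the fingers and clamp above 35 N).
It fails at once if the red stop key is pressed (value of joint stop_key above 0.0025 m).
It fails at once if the green key is pressed before the lid is clamped (value of joint start_key above 0.0025 m and not (value of joint clamp above 1.42 rad)).
It fails at once if the watch or another loose thing is lifted or pushed about (distance of watch from where it was at the start of the episode above 0.012 m or distance of any of driver_stand, dust_cover, loupe, parts_tray from where it was at the start of the episode above 0.02 m).
It also fails if it takes over 51 s, if anything falls off the work surface, if the arm or the gripper's body presses on something with over 40 N, if the wrist force passes 120 N, or if a joint passes its speed limit or range.

### The arm

A 6-joint arm with a two-finger parallel gripper is mounted at the origin on the work surface. World frame = base frame: x ahead of the robot, y to its left, z up, the work surface at z = 0. Lengths are in m, angles in rad, forces in N, time in s.
With the tool pointing down it reaches from about 0.35 to 0.85 m from the base axis. Payload 8.1 kg.
Tool frame: the origin (TCP) lies on the mounting face of the last link; the fingertips stand 186 mm ahead of it and the grasp point (between the pads) lies 167 mm ahead of it; z points along the fingers, y is the line along which they close (so a half turn about z gives the same grasp; the last joint's range is limited). The gripper opens to 93 mm and grips with 3 to 60 N. Pads are 15 mm wide; open, the fingers measure 128 mm over their backs; the gripper's body (75 mm by 188 mm) begins 65 mm behind the grasp point.
Start: joints at [1.02, 0.13, 1.488, -0, 1.523, -0.085], TCP at [0.269, 0.536, 0.405] pointing down, gripper open.
Joint ranges: [-2.96, 2.96], [-0.89, 2.26], [0.02, 2.5], [-1.34, 4.48], [0, 2.73], [-2.66, 2.66]. Speed limits (rad/s): [2.39, 2.39, 2.79, 3.14, 3.14, 3.14].

### API

Orientations are given as a rotation vector (axis times angle).
In Python, from plant import read_state, read_camera, camera_params, close_job gives the robot as it stands. The module is installed in compiled form; this text tells all that it offers.
- The arm moves only by the tool servo_tool, never from a script. Its argument "increments" is a list of rows, each an object with "slide": the shift along the tool's x, y, z in mm, a list of three; "dr": the turn, a rotation vector about the tool's x, y, z in rad, a list of three; "jaw": the closure, from 0 (fully open) to 1 (shut). In form: [{"slide": [x, y, z], "dr": [ax, ay, az], "jaw": jaw}, ...]. A call has 1 to 20 rows; each row is the pose to reach, as a shift and turn from the pose commanded when the call began, along the tool's axes at that moment; what a row does not reach only later rows make up. A row lasts 1/10 s, in which the tool goes at most 50 mm and 8.59 degrees, less where a joint would pass 70% of its speed; a pose out of reach is approached as far as the arm can. A call with a gripper value outside its range is refused whole. The fingers move at their own pace and stop on an object; "force" is the grip in N (left out, the last holds). Time passes only in rows, so rows that repeat a pose let the fingers close. It gives the time, the measured TCP pose, the force, the opening and the grip force at its end, in the units of the state.
- read_state(): the state, without advancing time (a new reading comes with each control period).
- read_camera(name): name is "scene" or "side" or "wrist"; returns (picture, depth): 480x640x3 uint8, red, green, blue; 480x640 float32, m along the optical axis (not along the pixel's ray), 0 where there is no reading.
- camera_params(name): a dict with "fx", "fy", "cx", "cy" (pixels), "rvec" (rotation vector, rad) and "tvec" (3), from world to camera coordinates, as OpenCV has them. Camera axes: x right, y down, z forward; pixel columns grow to the right and rows downward; lengths in m; the calibration is good to about 2 mm. A picture is of the moment at which its call begins: read the wrist's pose just before it. camera_params takes no time and is no camera call; for the wrist camera it gives the pose at the moment of the call.
- close_job(): hands the job in; it is judged then, once.
The state is a dict: "t": time; "q": joint angles; "dq": joint speeds; "joint_torque": joint torques, N m; "tool_pos": TCP position; "orientation": TCP orientation; "force": force on the tool from outside, world axes, zero at the start; "wrist_torque": the same for the moment, N m; "opening": finger opening in m; "gripper_force": force on a finger pad.
Only numpy, scipy, OpenCV 4.12 (cv2) and the standard library are available. Lean on these libraries where they do the work, as an engineer would, in place of code of your own. Each camera call takes 0.05 s, during which the arm holds its last target. There are 200 camera calls.

## Working session

There is one attempt and no reset: what is moved stays moved. The work goes in short steps, Python scripts to look and compute and a tool call to move; the robot and the scene stay as the last step left them, time stands still between calls to the robot, and variables do not carry over. Pictures are saved under pics/ and viewed, at most 10 in all, crops included, and the job is handed in when it is done.

Besides the shell and the picture viewer there is one more tool, called after "Call:" as name(argument=value, ...), one argument or row to a line, values as JSON. servo_tool: Moves the arm, as the interface text tells. Its arguments: {"type":"object","properties":{"increments":{"type":"array"},"force":{"type":"number"}},"required":["increments"]}

```bash
mkdir -p pics; cat > h.py <<'E'
import numpy as np, cv2
from plant import *
def cam(n):
    p=camera_params(n); im,d=read_camera(n)
    R=cv2.Rodrigues(np.array(p['rvec'],float))[0]; t=np.array(p['tvec'],float)
    return im,d,p,R,t
def pts(d,p,R,t):
    v,u=np.mgrid[:480,:640]
    c=np.stack([(u-p['cx'])/p['fx']*d,(v-p['cy'])/p['fy']*d,d],-1)
    return (c-t)@R
def save(n,im): cv2.imwrite('pics/'+n+'.png',cv2.cvtColor(im,cv2.COLOR_RGB2BGR))
E
python3 - <<'E'
from h import *
s=read_state();print({k:np.round(v,3) for k,v in s.items()})
for n in('scene','side'):
    im,d,p,R,t=cam(n);save(n+'0',im);np.savez(n+'0.npz',im=im,P=pts(d,p,R,t),d=d,R=R,t=t,k=[p[a] for a in('fx','fy','cx','cy')])
    print(n,-R.T@t,R[2])
E
```

```text
{'t': np.float64(0.0), 'q': array([ 1.02 ,  0.131,  1.489, -0.   ,  1.523, -0.085]), 'dq': array([-0.   , -0.   , -0.002, -0.001, -0.001, -0.   ]), 'joint_torque': array([-0.0000e+00, -5.5984e+01, -4.9176e+01,  7.7000e-02,  3.6000e-02,
       -0.0000e+00]), 'tool_pos': array([0.269, 0.536, 0.404]), 'orientation': array([-7.250e-01, -3.056e+00,  3.000e-03]), 'force': array([1.096, 0.011, 0.069]), 'wrist_torque': array([-0.002,  0.027, -0.002]), 'gripper_force': np.float64(0.0), 'opening': np.float64(0.093)}
scene [ 0.91378574 -0.32463447  0.83268353] [-0.37013501  0.41823612 -0.82950505]
side [ 0.27929793 -0.54378476  0.60168206] [ 0.39873079  0.68262356 -0.61240414]
```

View pics/scene0.png

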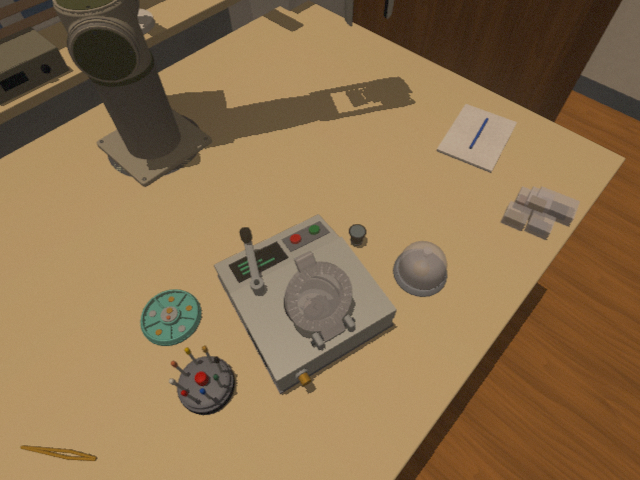

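View pics/side0.png

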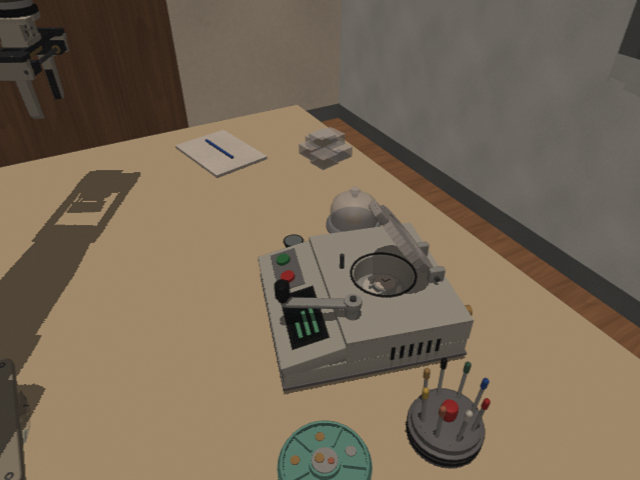

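Scene view: the tester is mid-image with green key at (314,230), red at (295,239), knob at (246,235), hub at (257,284), and the open lid around (318,297). Side view: green (283,258), red (288,276), knob (282,290), hub (353,304), and the lid stands open at (405,250). Next I measure these.

```bash
cat > m.py <<'E'
from h import *
def load(n):
    z=np.load(n+'0.npz'); return {k:z[k] for k in z}
def ray(S,u,v,z):
    fx,fy,cx,cy=S['k']; w=np.array([(u-cx)/fx,(v-cy)/fy,1])@S['R']; c=-S['R'].T@S['t']; return c+w*(z-c[2])/w[2]
def blob(S,m):
    n,l,st,ce=cv2.connectedComponentsWithStats(m.astype(np.uint8)); return [(st[i,4],ce[i]) for i in range(1,n) if st[i,4]>25]
for n in('scene','side'):
    S=load(n);im=S['im'].astype(int);P=S['P'];r,g,b=im[...,0],im[...,1],im[...,2]
    v,u=np.mgrid[:480,:640]
    box=(u>210)&(u<400)&(v>215)&(v<390) if n=='scene' else (u>250)&(u<480)&(v>195)&(v<390)
    for nm,m in(('green',(g>r*1.6)&(g>b*1.3)&box),('red',(r>g*2.2)&(r>b*2)&box)):
        for a,c in blob(S,m):
            print(n,nm,a,c.round(1),'ray',ray(S,*c,.074).round(4),'depth',np.median(P[int(c[1])-1:int(c[1])+2,int(c[0])-1:int(c[0])+2].reshape(-1,3),0).round(4))
    k=(P[...,2]>.122)&(P[...,2]<.15)&(r+g+b<150)&box
    for a,c in blob(S,k): print(n,'dark knob',a,c.round(1),'ray@.135',ray(S,*c,.135).round(4),P[k].mean(0).round(4))
    deck=box&(abs(P[...,2]-.085)<.003)
    q=P[deck][:,:2].astype(np.float32); rect=cv2.minAreaRect((q*1000)); print(n,'deck',rect,len(q), np.median(P[deck][:,2]))
    hub=box&(abs(P[...,2]-.118)<.0025)
    for a,c in blob(S,hub): print(n,'z118',a,c.round(1),ray(S,*c,.118).round(4))
    top=box&(P[...,2]>.142)
    for a,c in blob(S,top): print(n,'high',a,c.round(1))
E
python3 m.py
```

```text
scene green 52 [313.7 228.5] ray [0.5392 0.0461 0.074 ] depth [0.5376 0.0458 0.074 ]
scene red 77 [295.1 238.2] ray [0.5275 0.0025 0.074 ] depth [0.5269 0.0021 0.0747]
scene dark knob 106 [245.3 234.6] ray@.135 [ 0.4823 -0.0823  0.135 ] [ 0.4841 -0.0833  0.1378]
scene deck ((643.7944946289062, -120.59965515136719), (335.82769775390625, 191.84339904785156), 73.65483856201172) 7852 0.08473105806203501
scene z118 53 [258.1 281.5] [ 0.5668 -0.1299  0.118 ]
scene z118 104 [328.9 321.1] [ 0.7146 -0.0998  0.118 ]
scene high 68 [244.9 230.8]
scene high 2811 [313.9 285.8]
side green 111 [282.5 259. ] ray [0.5357 0.0443 0.074 ] depth [0.5351 0.0451 0.0741]
side green 43 [306.6 326.5] ray [ 0.4991 -0.1108  0.074 ] depth [ 0.5001 -0.1064  0.0706]
side green 36 [315.2 326.1] ray [ 0.5103 -0.1162  0.074 ] depth [ 0.5104 -0.1146  0.0734]
side green 38 [298.3 329.7] ray [ 0.4859 -0.1103  0.074 ] depth [ 0.488  -0.1034  0.0682]
side red 116 [287.2 275.6] ray [0.5239 0.0024 0.074 ] depth [0.5235 0.0028 0.0755]
side dark knob 275 [281.9 289.4] ray@.135 [ 0.4764 -0.0828  0.135 ] [ 0.4755 -0.0851  0.1373]
side deck ((642.3678588867188, -121.69175720214844), (338.53314208984375, 191.3065643310547), 73.62681579589844) 9265 0.08527992688233309
side z118 94 [352.5 299.5] [ 0.561  -0.1339  0.118 ]
side high 1136 [396.5 232.9]
side high 118 [281.7 283.9]
```

```bash
cat > m2.py <<'E'
from m import load
from h import *
M=np.array([[-.104,.090],[-.104,.045],[-.028,-.075]])
W=np.array([[.5373,.0452],[.5257,.0025],[.5639,-.1319]])
mc,wc=M.mean(0),W.mean(0);H=(M-mc).T@(W-wc);yaw=np.arctan2(H[0,1]-H[1,0],H[0,0]+H[1,1])
def Rz(a): return np.array([[np.cos(a),-np.sin(a)],[np.sin(a),np.cos(a)]])
o=wc-Rz(yaw)@mc; print('kabsch yaw deg',np.degrees(yaw),'o',o,'res',(M@Rz(yaw).T+o-W).round(4).tolist())
for n in('scene','side'):
    S=load(n);P=S['P'].copy().reshape(-1,3);P[:,:2]=(P[:,:2]-o)@Rz(yaw)
    dk=P[(abs(P[:,2]-.085)<.0015)&(abs(P[:,0])<.2)&(abs(P[:,1])<.2)]
    for lo in(-.04,.0,.04,.08,.12):
        q=dk[(dk[:,0]>lo)&(dk[:,0]<lo+.02)][:,1]; print(n,'x',lo,'y range',np.percentile(q,[.5,99.5]).round(4) if len(q) else '')
    for lo in(-.1,-.05,.05,.09):
        q=dk[(dk[:,1]>lo)&(dk[:,1]<lo+.02)][:,0]; print(n,'y',lo,'x range',np.percentile(q,[.5,99.5]).round(4) if len(q) else '')
    L=P[(P[:,2]>.13)&(P[:,0]>-.02)&(P[:,0]<.16)&(abs(P[:,1])<.07)]
    c=L.mean(0);e=np.linalg.svd(L-c,full_matrices=False); nrm=e[2][2]; print(n,'lid n',nrm.round(3),'ang',np.arctan2(abs(nrm[0]),abs(nrm[2])),'max z',L[:,2].max(),'c',c.round(4),'sd',(e[1]/np.sqrt(len(L))).round(4))
    tp=L[np.argsort(-L[:,2])[:40]]; print('top pts',tp.mean(0).round(4))
    K=P[(P[:,2]>.125)&(P[:,2]<.15)&(P[:,0]<-.06)&(P[:,0]>-.16)&(abs(P[:,1])<.12)]; print('knob',K.mean(0).round(4))
E
python3 m2.py | grep -v -e green -e red -e dark
```

```text
scene deck ((643.7944946289062, -120.59965515136719), (335.82769775390625, 191.84339904785156), 73.65483856201172) 7852 0.08473105806203501
scene z118 53 [258.1 281.5] [ 0.5668 -0.1299  0.118 ]
scene z118 104 [328.9 321.1] [ 0.7146 -0.0998  0.118 ]
scene high 68 [244.9 230.8]
scene high 2811 [313.9 285.8]
side deck ((642.3678588867188, -121.69175720214844), (338.53314208984375, 191.3065643310547), 73.62681579589844) 9265 0.08527992688233309
side z118 94 [352.5 299.5] [ 0.561  -0.1339  0.118 ]
side high 1136 [396.5 232.9]
side high 118 [281.7 283.9]
kabsch yaw deg -16.259420677779126 o [ 0.61222056 -0.06929238] res [[0.0003, 0.001], [-0.0007, 0.0005], [0.0004, -0.0016]]
scene x -0.04 y range [-0.1231  0.1256]
scene x 0.0 y range [-0.1229  0.1253]
scene x 0.04 y range [-0.123   0.1258]
scene x 0.08 y range [-0.123   0.1256]
scene x 0.12 y range [-0.1224  0.125 ]
scene y -0.1 x range [-0.0489  0.1392]
scene y -0.05 x range [-0.0493  0.1401]
scene y 0.05 x range [-0.0486  0.1397]
scene y 0.09 x range [-0.0491  0.1393]
scene lid n [ 0.781 -0.009  0.625] ang 0.8956916904709818 max z 0.22032189121869086 c [ 0.0647 -0.001   0.1684] sd [0.0308 0.0294 0.0022]
top pts [0.026  0.0005 0.2188]
knob [-0.1206 -0.0479  0.1394]
side x -0.04 y range [-0.1249  0.1246]
side x 0.0 y range [-0.1245  0.1256]
side x 0.04 y range [-0.1961  0.1251]
side x 0.08 y range [-0.1249  0.1194]
side x 0.12 y range [-0.1244  0.1237]
side y -0.1 x range [-0.0513  0.1378]
side y -0.05 x range [-0.0478  0.1382]
side y 0.05 x range [-0.051   0.1343]
side y 0.09 x range [-0.051   0.1386]
side lid n [ 0.757 -0.062  0.651] ang 0.8606555824069109 max z 0.22063512200792126 c [ 0.0519 -0.0218  0.1781] sd [0.0336 0.0302 0.0038]
top pts [ 0.0232 -0.0015  0.2189]
knob [-0.1267 -0.053   0.1388]
```

```bash
cat > g.py <<'E'
from h import *
from scipy.spatial.transform import Rotation as Ro
o=np.array([.6122,-.0693,0]);RT=Ro.from_euler('z',-16.26,degrees=True)
A=RT*Ro.from_matrix(np.diag([-1.,1,-1]))   # tool x=-x_t, y=y_t, z down
def tip(x,y,z,yaw=0,tilt=0,L=.186):
    """tester-frame tip point (m); yaw about up (rad, ccw), tilt about tester y; -> TCP world pose"""
    R=RT*Ro.from_euler('z',yaw)*Ro.from_euler('y',tilt)*RT.inv()*A
    return o+RT.apply([x,y,z])-R.apply([0,0,L]),R
def rel(targets):
    s=read_state();p=np.array(s['tool_pos']);R=Ro.from_rotvec(s['orientation'])
    q=RT.inv().apply(p+R.apply([0,0,.186])-o); print('t',round(s['t'],2),'tip_t mm',(q*1e3).round(1),'F',np.round(s['force'],1),'Ft',RT.inv().apply(s['force']).round(1))
    for a in targets:
        P,Q=tip(*a); print((R.inv().apply(P-p)*1e3).round(1).tolist(),(R.inv()*Q).as_rotvec().round(3).tolist(), 'tcp',P.round(3))
E
python3 -c "
from g import *
rel([(.075,0,.275),(.055,0,.235)])"
```

```text
t 0.1 tip_t mm [-498.7  484.7  217.8] F [ 0.2  1.  -1. ] Ft [-0.1  1.  -1. ]
[-651.9, -373.3, -56.7] [-0.002, -0.0, -0.182] tcp [ 0.684 -0.09   0.461]
[-632.2, -376.9, -16.7] [-0.002, -0.0, -0.182] tcp [ 0.665 -0.085  0.421]
```

Call:
servo_tool(
  increments=[
    {"slide": [0, 0, -50], "dr": [0, 0, 0], "jaw": 1},
    {"slide": [-50, -30, -60], "dr": [0, 0, -0.1], "jaw": 1},
    {"slide": [-652, -373, -57], "dr": [0, 0, -0.182], "jaw": 1},
    {"slide": [-652, -373, -57], "dr": [0, 0, -0.182], "jaw": 1},
    {"slide": [-652, -373, -57], "dr": [0, 0, -0.182], "jaw": 1},
    {"slide": [-652, -373, -57], "dr": [0, 0, -0.182], "jaw": 1},
    {"slide": [-652, -373, -57], "dr": [0, 0, -0.182], "jaw": 1},
    {"slide": [-652, -373, -57], "dr": [0, 0, -0.182], "jaw": 1},
    {"slide": [-652, -373, -57], "dr": [0, 0, -0.182], "jaw": 1},
    {"slide": [-652, -373, -57], "dr": [0, 0, -0.182], "jaw": 1},
    {"slide": [-652, -373, -57], "dr": [0, 0, -0.182], "jaw": 1},
    {"slide": [-652, -373, -57], "dr": [0, 0, -0.182], "jaw": 1},
    {"slide": [-652, -373, -57], "dr": [0, 0, -0.182], "jaw": 1},
    {"slide": [-652, -373, -57], "dr": [0, 0, -0.182], "jaw": 1},
    {"slide": [-652, -373, -57], "dr": [0, 0, -0.182], "jaw": 1},
    {"slide": [-652, -373, -57], "dr": [0, 0, -0.182], "jaw": 1},
    {"slide": [-652, -373, -57], "dr": [0, 0, -0.182], "jaw": 1},
    {"slide": [-652, -373, -57], "dr": [0, 0, -0.182], "jaw": 1},
  ],
  force=10,
)

```text
t: 1.9
tool_pos: [0.6848, -0.0915, 0.4596]
orientation: [-0.447, -3.106, -0.001]
force: [-0.3, 0.4, 0.3]
opening: 0.0006
gripper_force: 0.0
```

```bash
python3 -c "
from g import *
def lid(a,r=.145): return (.118-r*np.cos(a)+.0055*np.sin(a)+.0075,0,.0955+r*np.sin(a)+.0055*np.cos(a))
rel([lid(a) for a in (1.1,1.0,.94,.88,.82,.76,.7,.64,.58,.52,.46,.4,.34,.28,.22,.16)])"
```

```text
t 1.9 tip_t mm [ 75.4  -1.  273.6] F [-0.3  0.4  0.3] Ft [-0.4  0.3  0.3]
[11.2, 1.0, 46.4] [-0.0, -0.003, -0.002] tcp [ 0.674 -0.087  0.413]
[24.0, 0.9, 53.2] [-0.0, -0.003, -0.002] tcp [ 0.662 -0.084  0.406]
[31.4, 0.9, 57.9] [-0.0, -0.003, -0.002] tcp [ 0.655 -0.082  0.402]
[38.4, 0.9, 63.0] [-0.0, -0.003, -0.002] tcp [ 0.648 -0.08   0.397]
[45.1, 0.9, 68.5] [-0.0, -0.003, -0.002] tcp [ 0.642 -0.078  0.391]
[51.5, 0.9, 74.4] [-0.0, -0.003, -0.002] tcp [ 0.635 -0.076  0.385]
[57.6, 0.9, 80.7] [-0.0, -0.003, -0.002] tcp [ 0.63  -0.074  0.379]
[63.2, 0.9, 87.3] [-0.0, -0.003, -0.002] tcp [ 0.624 -0.073  0.373]
[68.4, 0.8, 94.3] [-0.0, -0.003, -0.002] tcp [ 0.619 -0.071  0.366]
[73.2, 0.8, 101.5] [-0.0, -0.003, -0.002] tcp [ 0.615 -0.07   0.358]
[77.6, 0.8, 109.1] [-0.0, -0.003, -0.002] tcp [ 0.61  -0.069  0.351]
[81.5, 0.8, 116.8] [-0.0, -0.003, -0.002] tcp [ 0.607 -0.068  0.343]
[84.9, 0.8, 124.8] [-0.0, -0.003, -0.002] tcp [ 0.603 -0.067  0.335]
[87.9, 0.8, 133.0] [-0.0, -0.003, -0.002] tcp [ 0.6   -0.066  0.327]
[90.3, 0.8, 141.4] [-0.0, -0.003, -0.002] tcp [ 0.598 -0.065  0.319]
[92.3, 0.8, 149.9] [-0.0, -0.003, -0.002] tcp [ 0.596 -0.065  0.31 ]
```

Call:
servo_tool(
  increments=[
    {"slide": [5, 1, 23], "dr": [0, 0, 0], "jaw": 1},
    {"slide": [11, 1, 46], "dr": [0, 0, 0], "jaw": 1},
    {"slide": [24, 1, 53], "dr": [0, 0, 0], "jaw": 1},
    {"slide": [31, 1, 58], "dr": [0, 0, 0], "jaw": 1},
    {"slide": [38, 1, 63], "dr": [0, 0, 0], "jaw": 1},
    {"slide": [45, 1, 68], "dr": [0, 0, 0], "jaw": 1},
    {"slide": [51, 1, 74], "dr": [0, 0, 0], "jaw": 1},
    {"slide": [57, 1, 81], "dr": [0, 0, 0], "jaw": 1},
    {"slide": [63, 1, 87], "dr": [0, 0, 0], "jaw": 1},
  ],
)

```text
t: 2.8
tool_pos: [0.6239, -0.0713, 0.3746]
orientation: [0.444, 3.109, 0.0]
force: [3.0, 0.5, 2.3]
opening: 0.0005
gripper_force: 1.3
```

```bash
python3 -c "
from g import *
rel([])
im,d,p,R,t=cam('side');save('side1',im)"
```

```text
t 2.8 tip_t mm [ 11.9   1.4 188.6] F [3.  0.5 2.3] Ft [2.8 1.3 2.3]
```

View pics/side1.png

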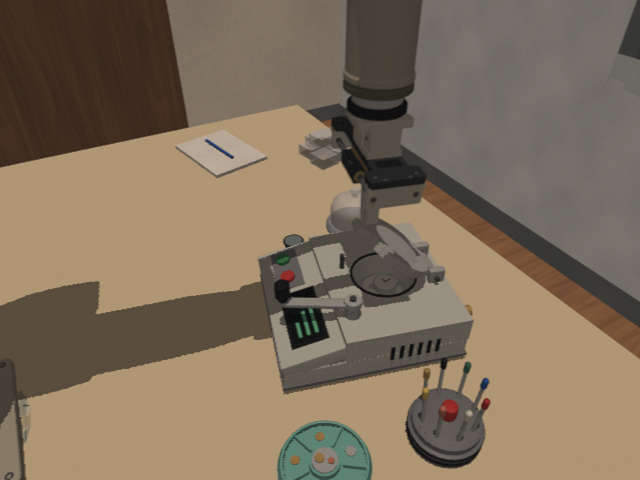

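The fingertips are on the tab at about (372,222) and the lid is following, with about 3.6 N on it. Carrying on along the arc.

Call:
servo_tool(
  increments=[
    {"slide": [5, 0, 7], "dr": [0, 0, 0], "jaw": 1},
    {"slide": [10, 0, 14], "dr": [0, 0, 0], "jaw": 1},
    {"slide": [15, 0, 22], "dr": [0, 0, 0], "jaw": 1},
    {"slide": [18, 0, 30], "dr": [0, 0, 0], "jaw": 1},
    {"slide": [22, 0, 38], "dr": [0, 0, 0], "jaw": 1},
    {"slide": [25, 0, 46], "dr": [0, 0, 0], "jaw": 1},
    {"slide": [27, 0, 54], "dr": [0, 0, 0], "jaw": 1},
    {"slide": [29, 0, 63], "dr": [0, 0, 0], "jaw": 1},
    {"slide": [31, 0, 71], "dr": [0, 0, 0], "jaw": 1},
    {"slide": [32, 0, 78], "dr": [0, 0, 0], "jaw": 1},
    {"slide": [32, 0, 82], "dr": [0, 0, 0], "jaw": 1},
    {"slide": [32, 0, 85], "dr": [0, 0, 0], "jaw": 1},
    {"slide": [32, 0, 85], "dr": [0, 0, 0], "jaw": 1},
  ],
)

```text
t: 4.15
tool_pos: [0.5934, -0.0624, 0.289]
orientation: [-0.444, -3.109, -0.0]
force: [-0.1, 0.3, 0.4]
opening: 0.0004
gripper_force: 0.0
```

```bash
python3 -c "
from g import *
rel([])"
```

```text
t 4.15 tip_t mm [-20.2   1.3 103. ] F [-0.1  0.3  0.4] Ft [-0.2  0.3  0.4]
```

Call:
servo_tool(
  increments=[
    {"slide": [0, 0, 1], "dr": [0, 0, 0], "jaw": 1},
    {"slide": [0, 0, 2], "dr": [0, 0, 0], "jaw": 1},
    {"slide": [0, 0, 3], "dr": [0, 0, 0], "jaw": 1},
    {"slide": [0, 0, 3], "dr": [0, 0, 0], "jaw": 1},
  ],
)

```text
t: 4.55
tool_pos: [0.5935, -0.0624, 0.2873]
orientation: [-0.444, -3.11, -0.0]
force: [-2.9, -0.1, 5.0]
opening: 0.0008
gripper_force: 2.7
```

Call:
servo_tool(
  increments=[
    {"slide": [0, 0, 1], "dr": [0, 0, 0], "jaw": 1},
    {"slide": [0, 0, 2], "dr": [0, 0, 0], "jaw": 1},
    {"slide": [0, 0, 2], "dr": [0, 0, 0], "jaw": 1},
  ],
)

```text
t: 4.85
tool_pos: [0.5936, -0.0624, 0.2872]
orientation: [0.444, 3.11, -0.0]
force: [-10.5, 1.7, 18.0]
opening: 0.0008
gripper_force: 9.1
```

Call:
servo_tool(
  increments=[
    {"slide": [0, 0, -10], "dr": [0, 0, 0], "jaw": 1},
    {"slide": [0, 0, -40], "dr": [0, 0, 0], "jaw": 1},
    {"slide": [0, 0, -80], "dr": [0, 0, 0], "jaw": 1},
    {"slide": [0, 0, -80], "dr": [0, 0, 0], "jaw": 1},
  ],
)

```text
t: 5.25
tool_pos: [0.5953, -0.0628, 0.3719]
orientation: [0.443, 3.1, -0.001]
force: [0.5, 0.2, 1.5]
opening: 0.0008
gripper_force: 0.0
```

```bash
cat > chk.py <<'E'
from g import *
for n in('scene','side'):
    im,d,p,R,t=cam(n);P=RT.inv().apply(pts(d,p,R,t).reshape(-1,3)-o);
    L=P[(P[:,2]>.094)&(P[:,2]<.109)&(np.hypot(P[:,0]-.045,P[:,1])<.058)&(np.hypot(P[:,0]-.045,P[:,1])>.048)]
    T=P[(P[:,2]>.09)&(P[:,2]<.13)&(P[:,0]<-.018)&(P[:,0]>-.034)&(abs(P[:,1])<.014)]
    c=np.linalg.lstsq(np.c_[L[:,0],L[:,1],np.ones(len(L))],L[:,2],rcond=None)[0] if len(L)>30 else None
    K=P[(P[:,2]>.125)&(P[:,2]<.148)&(np.hypot(P[:,0]+.028,P[:,1]+.075)>.085)&(np.hypot(P[:,0]+.028,P[:,1]+.075)<.115)]
    k=K.mean(0) if len(K) else np.zeros(3)
    print(n,'lid ring',len(L),'slope',c,'tab z',len(T),np.median(T,0).round(4) if len(T) else '','knob',len(K),k.round(4),'clamp',np.arctan2(k[1]+.075,-(k[0]+.028)).round(3))
E
python3 chk.py;python3 -c "
from g import *
rel([])"
```

```text
scene lid ring 902 slope [ 1.33303938e-03 -9.25747826e-05  1.00686336e-01] tab z 105 [-0.0259 -0.0002  0.1006] knob 0 [0. 0. 0.] clamp 1.928
side lid ring 869 slope [0.00078949 0.00313969 0.10120858] tab z 133 [-0.0263 -0.0016  0.1009] knob 259 [-0.1266 -0.053   0.1385] clamp 0.22
t 5.35 tip_t mm [-18.7   1.5 180.4] F [-0.5  0.4 -1.1] Ft [-0.6  0.2 -1.1]
```

```bash
cat > c.py <<'E'
from g import *
def cl(th,d=.0185,z=.125):
    return (-.028-.1*np.cos(th)-d*np.sin(th),-.075+.1*np.sin(th)-d*np.cos(th),z,np.pi/2-th)
E
python3 -c "
from c import *
print(read_state()['q'].round(2))
rel([cl(.25,.034,.18),cl(.25,.034)])"
```

```text
[-0.19  0.14  1.55 -0.    1.45 -1.48]
t 5.35 tip_t mm [-18.7   1.5 180.4] F [-0.5  0.4 -1.1] Ft [-0.6  0.2 -1.1]
[114.0, -84.6, -0.1] [-0.002, 0.003, -1.321] tcp [ 0.461 -0.112  0.366]
[114.2, -84.6, 54.9] [-0.002, 0.003, -1.321] tcp [ 0.461 -0.112  0.311]
```

```bash
cat > c.py <<'E'
from g import *
def cl(th,d=.0185,z=.125):
    y=min(np.pi/2-th,.9)
    return (-.028-.1*np.cos(th)-d*np.cos(y),-.075+.1*np.sin(th)-d*np.sin(y),z,y)
E
python3 -c "
from c import *
rel([cl(.25,.036,.18),cl(.25,.036)])"
```

```text
t 5.35 tip_t mm [-18.7   1.5 180.4] F [-0.5  0.4 -1.1] Ft [-0.6  0.2 -1.1]
[128.0, -79.9, -0.1] [-0.001, 0.003, -0.9] tcp [ 0.449 -0.103  0.366]
[128.2, -79.9, 54.9] [-0.001, 0.003, -0.9] tcp [ 0.449 -0.103  0.311]
```

Call:
servo_tool(
  increments=[
    {"slide": [30, -20, 0], "dr": [0, 0, -0.15], "jaw": 1},
    {"slide": [60, -40, 0], "dr": [0, 0, -0.3], "jaw": 1},
    {"slide": [90, -60, 0], "dr": [0, 0, -0.45], "jaw": 1},
    {"slide": [128, -80, 0], "dr": [0, 0, -0.6], "jaw": 1},
    {"slide": [128, -80, 0], "dr": [0, 0, -0.75], "jaw": 1},
    {"slide": [128, -80, 0], "dr": [0, 0, -0.9], "jaw": 1},
    {"slide": [128, -80, 0], "dr": [0, 0, -0.9], "jaw": 1},
    {"slide": [128, -80, 25], "dr": [0, 0, -0.9], "jaw": 1},
    {"slide": [128, -80, 55], "dr": [0, 0, -0.9], "jaw": 1},
    {"slide": [128, -80, 55], "dr": [0, 0, -0.9], "jaw": 1},
  ],
)

```text
t: 6.35
tool_pos: [0.4465, -0.1026, 0.3047]
orientation: [0.944, -2.989, -0.008]
force: [-0.1, 0.9, -0.6]
opening: 0.0007
gripper_force: 0.0
```

```bash
python3 -c "
from c import *
print(read_state()['q'].round(2))
rel([cl(.25,d) for d in(.03,.024)]+[cl(a) for a in np.arange(.25,1.5,.08)])
im,d,p,R,t=cam('side');save('side2',im[150:400,200:500].repeat(2,0).repeat(2,1))"
```

```text
[-0.34 -0.19  1.98  0.    1.35 -2.52]
t 6.35 tip_t mm [-151.4  -78.3  118.7] F [-0.1  0.9 -0.6] Ft [-0.4  0.8 -0.6]
[-7.5, -1.9, -6.4] [0.007, -0.005, -0.004] tcp [ 0.454 -0.1    0.311]
[-13.5, -1.9, -6.4] [0.007, -0.005, -0.004] tcp [ 0.459 -0.096  0.311]
[-19.0, -1.9, -6.4] [0.007, -0.005, -0.004] tcp [ 0.463 -0.093  0.311]
[-26.4, 1.1, -6.4] [0.007, -0.005, -0.004] tcp [ 0.467 -0.087  0.311]
[-34.0, 3.5, -6.5] [0.007, -0.005, -0.004] tcp [ 0.472 -0.08   0.311]
[-41.8, 5.3, -6.5] [0.007, -0.005, -0.004] tcp [ 0.478 -0.074  0.311]
[-49.7, 6.5, -6.5] [0.007, -0.005, -0.004] tcp [ 0.484 -0.069  0.311]
[-57.7, 7.0, -6.5] [0.007, -0.005, -0.004] tcp [ 0.49  -0.064  0.311]
[-65.7, 8.0, -6.6] [0.007, -0.005, 0.055] tcp [ 0.496 -0.058  0.311]
[-73.8, 8.7, -6.6] [0.007, -0.006, 0.135] tcp [ 0.502 -0.053  0.311]
[-82.0, 8.7, -6.7] [0.007, -0.006, 0.215] tcp [ 0.509 -0.048  0.311]
[-90.1, 8.1, -6.7] [0.006, -0.006, 0.295] tcp [ 0.516 -0.044  0.311]
[-98.1, 6.9, -6.8] [0.006, -0.006, 0.375] tcp [ 0.523 -0.041  0.311]
[-106.0, 5.0, -6.8] [0.006, -0.007, 0.455] tcp [ 0.53  -0.038  0.311]
[-113.8, 2.5, -6.9] [0.006, -0.007, 0.535] tcp [ 0.538 -0.035  0.311]
[-121.3, -0.6, -6.9] [0.005, -0.007, 0.615] tcp [ 0.546 -0.033  0.311]
[-128.5, -4.3, -7.0] [0.005, -0.007, 0.695] tcp [ 0.554 -0.032  0.311]
[-135.5, -8.5, -7.1] [0.005, -0.008, 0.775] tcp [ 0.562 -0.032  0.311]
```

View pics/side2.png

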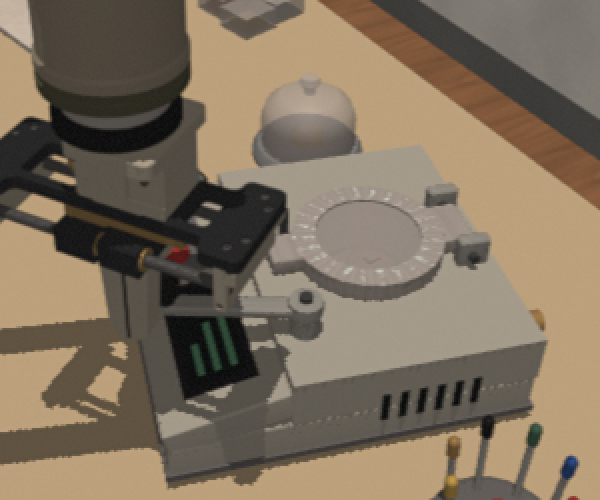

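The lid is down flat at crop (370,235). The fingers stand in front of the knob at crop (130,300), on its right-hand side, with no contact force. Pushing now.

Call:
servo_tool(
  increments=[
    {"slide": [-4, -2, -5], "dr": [0, 0, 0], "jaw": 1},
    {"slide": [-8, -2, -5], "dr": [0, 0, 0], "jaw": 1},
    {"slide": [-13, -2, -5], "dr": [0, 0, 0], "jaw": 1},
    {"slide": [-19, -2, -5], "dr": [0, 0, 0], "jaw": 1},
    {"slide": [-26, 1, -5], "dr": [0, 0, 0], "jaw": 1},
    {"slide": [-34, 3, -5], "dr": [0, 0, 0], "jaw": 1},
    {"slide": [-42, 5, -5], "dr": [0, 0, 0], "jaw": 1},
    {"slide": [-50, 6, -5], "dr": [0, 0, 0], "jaw": 1},
    {"slide": [-58, 7, -5], "dr": [0, 0, 0], "jaw": 1},
  ],
)

```text
t: 7.3
tool_pos: [0.492, -0.0635, 0.3145]
orientation: [0.953, -2.993, -0.001]
force: [-2.1, -1.6, 0.7]
opening: 0.0006
gripper_force: 0.7
```

```bash
python3 chk.py; python3 -c "
from c import *
rel([cl(a) for a in np.arange(.65,1.5,.08)])
im,d,p,R,t=cam('scene');save('scene2',im[150:400,150:450].repeat(2,0).repeat(2,1))"
```

```text
scene lid ring 892 slope [0.00242137 0.0001403  0.10060465] tab z 110 [-0.0268 -0.0003  0.1004] knob 148 [-0.1024 -0.0124  0.139 ] clamp 0.7
side lid ring 878 slope [0.00188804 0.00322435 0.10124973] tab z 131 [-0.0259 -0.001   0.1013] knob 184 [-0.1186 -0.0345  0.1397] clamp 0.42
t 7.4 tip_t mm [-116.7  -27.9  128.7] F [-0.5  0.3 -0. ] Ft [-0.6  0.2 -0. ]
[2.3, 1.2, 3.7] [-0.0, 0.0, 0.001] tcp [ 0.49  -0.064  0.311]
[-5.8, 2.1, 3.7] [-0.0, 0.0, 0.06] tcp [ 0.496 -0.058  0.311]
[-13.9, 2.8, 3.7] [-0.0, 0.0, 0.14] tcp [ 0.502 -0.053  0.311]
[-22.0, 2.8, 3.7] [-0.0, 0.0, 0.22] tcp [ 0.509 -0.048  0.311]
[-30.1, 2.2, 3.7] [0.0, 0.0, 0.3] tcp [ 0.516 -0.044  0.311]
[-38.1, 0.9, 3.7] [0.0, 0.0, 0.38] tcp [ 0.523 -0.041  0.311]
[-46.0, -1.0, 3.7] [0.0, 0.0, 0.46] tcp [ 0.53  -0.038  0.311]
[-53.8, -3.5, 3.7] [0.0, 0.0, 0.54] tcp [ 0.538 -0.035  0.311]
[-61.3, -6.7, 3.7] [0.0, 0.0, 0.62] tcp [ 0.546 -0.033  0.311]
[-68.5, -10.4, 3.7] [0.0, 0.0, 0.7] tcp [ 0.554 -0.032  0.311]
[-75.4, -14.7, 3.7] [0.0, 0.0, 0.78] tcp [ 0.562 -0.032  0.311]
```

View pics/scene2.png

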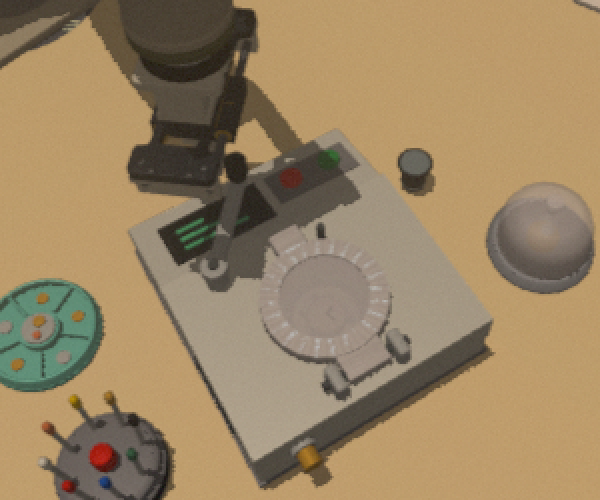

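The scene crop shows the knob at (236,165), pushed partway towards the tab, with fingers behind it. The clamp is at about 0.65 to 0.7 rad. Continuing.

Call:
servo_tool(
  increments=[
    {"slide": [-6, 2, 2], "dr": [0, 0, 0.06], "jaw": 1},
    {"slide": [-14, 3, 3], "dr": [0, 0, 0.14], "jaw": 1},
    {"slide": [-22, 3, 3], "dr": [0, 0, 0.22], "jaw": 1},
    {"slide": [-30, 2, 3], "dr": [0, 0, 0.3], "jaw": 1},
    {"slide": [-38, 1, 3], "dr": [0, 0, 0.38], "jaw": 1},
    {"slide": [-46, -1, 3], "dr": [0, 0, 0.46], "jaw": 1},
    {"slide": [-54, -3, 3], "dr": [0, 0, 0.54], "jaw": 1},
    {"slide": [-61, -7, 3], "dr": [0, 0, 0.62], "jaw": 1},
    {"slide": [-68, -10, 3], "dr": [0, 0, 0.7], "jaw": 1},
    {"slide": [-72, -12, 3], "dr": [0, 0, 0.74], "jaw": 1},
    {"slide": [-75, -15, 3], "dr": [0, 0, 0.78], "jaw": 1},
    {"slide": [-75, -15, 3], "dr": [0, 0, 0.78], "jaw": 1},
  ],
)

```text
t: 8.65
tool_pos: [0.5617, -0.0333, 0.3117]
orientation: [0.258, 3.131, 0.0]
force: [0.4, -0.6, -0.8]
opening: 0.0008
gripper_force: 0.0
```

```bash
python3 chk.py; python3 -c "
from c import *
rel([cl(a) for a in (1.45,1.5,1.54,1.57)])"
```

```text
scene lid ring 908 slope [ 0.00116105 -0.00024677  0.10068369] tab z 146 [-0.027  -0.0002  0.1027] knob 205 [-0.039   0.0225  0.1403] clamp 1.458
side lid ring 880 slope [-0.00020261  0.00331488  0.10125105] tab z 90 [-0.0234 -0.0015  0.1019] knob 206 [-0.0518  0.0142  0.1367] clamp 1.31
t 8.75 tip_t mm [-58.8  20.4 125.7] F [ 0.7 -0.1  0.3] Ft [0.7 0.1 0.3]
[-0.6, 1.6, 0.7] [-0.0, 0.0, 0.0] tcp [ 0.562 -0.032  0.311]
[-5.6, 2.4, 0.7] [-0.0, 0.0, 0.05] tcp [ 0.567 -0.032  0.311]
[-9.7, 2.9, 0.7] [-0.0, 0.0, 0.09] tcp [ 0.571 -0.032  0.311]
[-12.7, 3.1, 0.7] [-0.0, 0.0, 0.12] tcp [ 0.574 -0.032  0.311]
```

Call:
servo_tool(
  increments=[
    {"slide": [-3, 2, 0], "dr": [0, 0, 0.03], "jaw": 1},
    {"slide": [-6, 2, 0], "dr": [0, 0, 0.05], "jaw": 1},
    {"slide": [-8, 2, 0], "dr": [0, 0, 0.08], "jaw": 1},
    {"slide": [-10, 3, 0], "dr": [0, 0, 0.1], "jaw": 1},
    {"slide": [-10, 3, 0], "dr": [0, 0, 0.1], "jaw": 1},
  ],
)

```text
t: 9.25
tool_pos: [0.5718, -0.0318, 0.3117]
orientation: [-0.414, -3.114, 0.0]
force: [-1.5, -0.2, 0.7]
opening: 0.0004
gripper_force: 0.7
```

Call:
servo_tool(
  increments=[
    {"slide": [-1, 0, 0], "dr": [0, 0, 0], "jaw": 1},
    {"slide": [-2, 0, 0], "dr": [0, 0, 0], "jaw": 1},
    {"slide": [-2, 0, 0], "dr": [0, 0, 0], "jaw": 1},
  ],
)

```text
t: 9.55
tool_pos: [0.5728, -0.0321, 0.3115]
orientation: [-0.412, -3.111, -0.0]
force: [-9.5, 1.9, 5.6]
opening: 0.0008
gripper_force: 4.6
```

```bash
python3 chk.py; python3 -c "
from c import *
rel([cl(a) for a in (1.54,1.57,1.6)])"
```

```text
scene lid ring 892 slope [ 0.00127433 -0.00059044  0.10071598] tab z 142 [-2.290e-02  1.000e-04  1.102e-01] knob 199 [-0.0291  0.0236  0.1402] clamp 1.559
side lid ring 866 slope [-3.59033144e-05  2.15728752e-03  1.01239734e-01] tab z 98 [-0.0277  0.0004  0.1116] knob 228 [-0.0395  0.0149  0.1375] clamp 1.444
t 9.65 tip_t mm [-48.8  24.6 125.5] F [-10.3   1.3   4.3] Ft [-10.3  -1.6   4.3]
[1.4, -0.3, 0.5] [-0.0, -0.003, -0.01] tcp [ 0.571 -0.032  0.311]
[-1.6, 0.2, 0.5] [-0.0, -0.003, 0.02] tcp [ 0.574 -0.032  0.311]
[-4.7, 0.7, 0.5] [-0.0, -0.003, 0.05] tcp [ 0.578 -0.033  0.311]
```

```bash
cat > k.py <<'E'
from g import *
def key(h): return (-.104-.2164*h,.090,.074+.9763*h,0,-.218)
E
python3 -c "
from k import *
rel([key(.05),key(.012)])"
```

```text
t 9.65 tip_t mm [-48.8  24.6 125.5] F [-10.3   1.3   4.3] Ft [-10.3  -1.6   4.3]
[105.4, 67.5, 7.4] [0.002, -0.221, 0.021] tcp [0.489 0.061 0.304]
[97.1, 67.3, 44.5] [0.002, -0.221, 0.021] tcp [0.496 0.058 0.267]
```

Call:
servo_tool(
  increments=[
    {"slide": [8, 0, 0], "dr": [0, 0, 0], "jaw": 1},
    {"slide": [20, 0, 0], "dr": [0, 0, 0], "jaw": 1},
    {"slide": [30, 0, -20], "dr": [0, 0, 0], "jaw": 1},
    {"slide": [40, 0, -40], "dr": [0, 0, 0], "jaw": 1},
    {"slide": [40, 0, -40], "dr": [0, 0, 0], "jaw": 1},
  ],
)

```text
t: 10.15
tool_pos: [0.5354, -0.0217, 0.3551]
orientation: [0.412, 3.108, -0.0]
force: [-0.9, 0.3, 1.2]
opening: 0.0003
gripper_force: 0.0
```

```bash
python3 chk.py; python3 -c "
from k import *
rel([key(.05),key(.012)])
im,d,p,R,t=cam('side');P=RT.inv().apply(pts(d,p,R,t).reshape(-1,3)-o).reshape(im.shape)
i=im.astype(int);r,g,b=i[...,0],i[...,1],i[...,2]
m=(P[...,1]>.05)&(P[...,1]<.11)&(P[...,0]<-.08)&(P[...,0]>-.13)&(g>r*1.5)
print(m.sum(),P[m].mean(0).round(4),np.percentile(P[m],[5,95],axis=0).round(4))
save('side3',im)"
```

```text
scene lid ring 893 slope [ 0.00185024 -0.00114292  0.10057725] tab z 144 [-0.0231 -0.0002  0.11  ] knob 142 [-0.0248  0.025   0.1398] clamp 1.603
side lid ring 884 slope [0.0017683  0.00122387 0.10118208] tab z 101 [-0.0276 -0.0007  0.1115] knob 217 [-0.0311  0.0202  0.138 ] clamp 1.538
t 10.25 tip_t mm [-86.6  24.1 166.1] F [0.  0.2 0.4] Ft [-0.1  0.2  0.4]
[66.7, 67.3, 47.6] [0.002, -0.216, 0.02] tcp [0.489 0.061 0.304]
[58.6, 67.2, 84.7] [0.002, -0.216, 0.02] tcp [0.496 0.058 0.267]
116 [-0.1049  0.0876  0.0738] [[-0.1136  0.0794  0.0699]
 [-0.0966  0.0976  0.0765]]
```

View pics/side3.png

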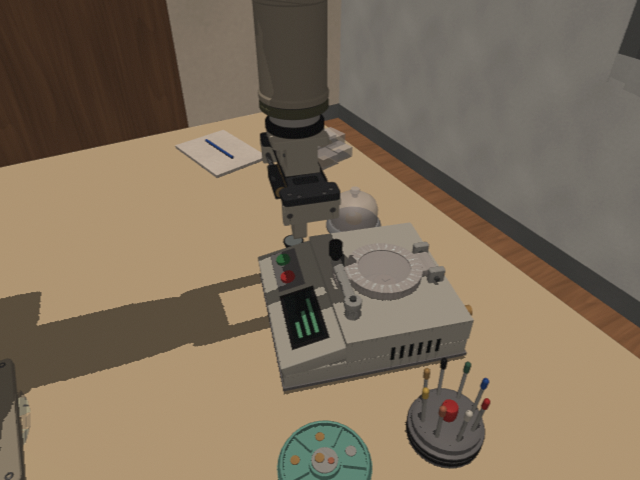

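The lever now lies across the tab of the shut lid, with the knob at (336,248). The green key at (283,258) measures (-0.105, 0.088, 0.074) in the tester frame, which agrees with the spec. Moving to hover over it.

Call:
servo_tool(
  increments=[
    {"slide": [35, 35, 0], "dr": [0, -0.1, 0.02], "jaw": 1},
    {"slide": [67, 67, 20], "dr": [0, -0.216, 0.02], "jaw": 1},
    {"slide": [67, 67, 47], "dr": [0, -0.216, 0.02], "jaw": 1},
    {"slide": [63, 67, 65], "dr": [0, -0.216, 0.02], "jaw": 1},
    {"slide": [59, 67, 85], "dr": [0, -0.216, 0.02], "jaw": 1},
    {"slide": [59, 67, 85], "dr": [0, -0.216, 0.02], "jaw": 1},
    {"slide": [59, 67, 85], "dr": [0, -0.216, 0.02], "jaw": 1},
  ],
)

```text
t: 11.0
tool_pos: [0.4953, 0.0581, 0.2658]
orientation: [0.415, 2.9, -0.042]
force: [0.7, 0.1, 0.3]
opening: 0.0005
gripper_force: 0.0
```

```bash
python3 -c "
from k import *
rel([key(.0),key(-.005)])"
```

```text
t 11.0 tip_t mm [-108.5   89.9   84. ] F [0.7 0.1 0.3] Ft [0.6 0.3 0.3]
[-1.4, 0.4, 10.8] [0.001, -0.004, -0.0] tcp [0.499 0.057 0.256]
[-1.4, 0.4, 15.8] [0.001, -0.004, -0.0] tcp [0.5   0.057 0.251]
```

Call:
servo_tool(
  increments=[
    {"slide": [-1, 0, 4], "dr": [0, 0, 0], "jaw": 1},
    {"slide": [-1, 0, 8], "dr": [0, 0, 0], "jaw": 1},
    {"slide": [-1, 0, 11], "dr": [0, 0, 0], "jaw": 1},
    {"slide": [-1, 0, 13], "dr": [0, 0, 0], "jaw": 1},
    {"slide": [-1, 0, 15], "dr": [0, 0, 0], "jaw": 1},
    {"slide": [-1, 0, 16], "dr": [0, 0, 0], "jaw": 1},
    {"slide": [-1, 0, 16], "dr": [0, 0, 0], "jaw": 1},
  ],
)

```text
t: 11.7
tool_pos: [0.5001, 0.057, 0.2518]
orientation: [0.414, 2.897, -0.042]
force: [0.0, -0.5, 5.0]
opening: 0.0006
gripper_force: 2.4
```

```bash
python3 -c "
from k import *
rel([key(-.005)])"
```

```text
t 11.7 tip_t mm [-102.9   90.3   70.1] F [ 0.  -0.5  5. ] Ft [ 0.2 -0.5  5. ]
[0.4, 0.2, 1.0] [0.002, -0.001, -0.0] tcp [0.5   0.057 0.251]
```

About 4 mm down with 5 N. I'll press on to bottom out.

Call:
servo_tool(
  increments=[
    {"slide": [0, 0, 1], "dr": [0, 0, 0], "jaw": 1},
    {"slide": [0, 0, 2], "dr": [0, 0, 0], "jaw": 1},
    {"slide": [0, 0, 2.5], "dr": [0, 0, 0], "jaw": 1},
    {"slide": [0, 0, 2.5], "dr": [0, 0, 0], "jaw": 1},
  ],
)

```text
t: 12.1
tool_pos: [0.5006, 0.057, 0.2512]
orientation: [0.414, 2.897, -0.042]
force: [-16.7, -1.5, 25.6]
opening: 0.0005
gripper_force: 14.6
```

Bottomed out. Letting go along the key axis and checking.

Call:
servo_tool(
  increments=[
    {"slide": [0, 0, -10], "dr": [0, 0, 0], "jaw": 1},
    {"slide": [0, 0, -40], "dr": [0, 0, 0], "jaw": 1},
    {"slide": [0, 0, -80], "dr": [0, 0, 0], "jaw": 1},
    {"slide": [0, 0, -120], "dr": [0, 0, 0], "jaw": 1},
    {"slide": [0, 0, -120], "dr": [0, 0, 0], "jaw": 1},
    {"slide": [0, 0, -120], "dr": [0, 0, 0], "jaw": 1},
  ],
)

```text
t: 12.7
tool_pos: [0.4757, 0.064, 0.367]
orientation: [0.414, 2.896, -0.041]
force: [-0.6, -0.2, -0.6]
opening: 0.0001
gripper_force: 0.0
```

```bash
python3 chk.py; python3 -c "
from k import *
rel([])
im,d,p,R,t=cam('side');P=RT.inv().apply(pts(d,p,R,t).reshape(-1,3)-o).reshape(im.shape)
i=im.astype(int);r,g,b=i[...,0],i[...,1],i[...,2]
B=(P[...,1]>.02)&(P[...,1]<.11)&(P[...,0]<-.08)&(P[...,0]>-.13)
for m in (B&(g>r*1.5),B&(r>2*g)): print(m.sum(),P[m].mean(0).round(4))
save('side4',im)"
```

```text
scene lid ring 891 slope [ 0.00261043 -0.00033413  0.10062758] tab z 144 [-2.320e-02 -1.000e-04  1.102e-01] knob 144 [-0.0246  0.0249  0.1398] clamp 1.605
side lid ring 867 slope [0.00017323 0.00227495 0.10123842] tab z 99 [-0.0278  0.0002  0.1117] knob 215 [-0.031   0.0202  0.1382] clamp 1.539
t 12.8 tip_t mm [-129.4   89.7  182.7] F [0.3 0.3 0.2] Ft [0.2 0.4 0.2]
110 [-0.1052  0.088   0.0737]
135 [-0.1052  0.0432  0.0734]
```

View pics/side4.png

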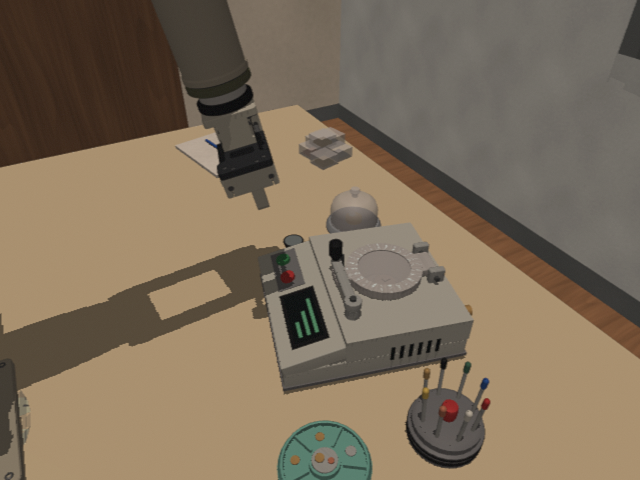

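The lid is shut, the lever lies across the tab (knob at (336,248)), both keys are up, and the bystanders have not moved. The hand is clear of everything, so I'm handing in.

```bash
python3 -c "
from plant import close_job
print(close_job())"
```

```text
the job is handed in; nothing more can be done
None
```

The lid was eased shut, the clamp pushed to its stop, and the green key pressed right down and released; I handed the job in at about 12.9 s, and no verdict came back.

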